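# Put the red and green paint bottles back in the caddy

### The arm

A 6-joint arm with a two-finger parallel gripper is mounted at the origin on the work surface. World frame = base frame: x ahead of the robot, y to its left, z up, the work surface at z = 0. Lengths are in m, angles in rad, forces in N, time in s.
With the tool pointing down it reaches from about 0.275 to 0.825 m from the base axis. Payload 5.2 kg.
Tool frame: the origin (TCP) lies midway between the tips of the shut fingers; the grasp point (between the pads) lies 19 mm behind it; z points along the fingers, y is the line along which they close (so a half turn about z gives the same grasp; the last joint's range is limited). The gripper opens to 93 mm and grips with 3 to 60 N. Pads are 15 mm wide; open, the fingers measure 128 mm over their backs; the gripper's body (75 mm by 188 mm) begins 65 mm behind the grasp point.
Start: joints at [-1.343, 0.259, 1.535, -0, 1.348, -0.203], TCP at [0.23, -0.5, 0.219] pointing down, gripper open.
Joint ranges: [-3.14, 3.14], [-0.91, 2.08], [0.19, 2.58], [-1.22, 4.36], [0.22, 2.71], [-3.12, 3.12]. Speed limits (rad/s): [2.57, 2.57, 3.14, 3.14, 3.14, 3.14].

### API

Orientations are given as a unit quaternion [x, y, z, w].
In Python, from plant import telemetry, snapshot, ticket gives the robot as it stands.
- The arm moves only by the shell command python3 -m inch 'ROWS' [FORCE]. ROWS is JSON, a list of rows, each a list of 7 numbers: the turn, a rotation vector about the world's x, y, z in degrees, then the shift along the world's x, y, z in mm, then the opening in per cent of the stroke, from 0 (shut) to 100 (fully open). In form: [[wx, wy, wz, dx, dy, dz, hand], ...]. A call has 1 to 8 rows; each row is the pose to reach, as a shift and turn from the pose commanded when the call began; what a row does not reach only later rows make up. A row lasts 1/8 s, in which the tool goes at most 62.5 mm and 10.7 degrees, less where a joint would pass 70% of its speed; a pose out of reach is approached as far as the arm can. A call with a gripper value outside its range is refused whole. The fingers move at their own pace and stop on an object; FORCE is the grip in N (left out, the last holds). Time passes only in rows, so rows that repeat a pose let the fingers close. It gives the time, the measured TCP pose, the force, the opening and the grip force at its end, in the units of the state.
- telemetry.sense(): the state, without advancing time (a new reading comes with each control period).
- snapshot(name): name is "scene" or "top"; returns a dict with "frame" (420x560x3 uint8, blue, green, red), "camera_matrix" (3x3 intrinsics, pixels), "R" (3x3) and "t" (3): a world point X has camera coordinates R X + t. Camera axes: x right, y down, z forward; pixel columns grow to the right and rows downward; lengths in m; the calibration is good to about 2 mm. A picture is of the moment at which its call begins. There is no depth.
- ticket.job_done(): hands the job in; it is judged then, once.
The state is a dict: "t": time; "q": joint angles; "qvel": joint speeds; "joint_torque": joint torques, N m; "ee_pos": TCP position; "orientation": TCP orientation; "wrist_force": force on the tool from outside, world axes, zero at the start; "moment": the same for the moment, N m; "gripper_width": finger opening in m; "grip_force": force on a finger pad.
Only numpy, scipy, OpenCV 4.12 (cv2) and the standard library are available. Lean on these libraries where they do the work, as an engineer would, in place of code of your own. Each camera call takes 0.05 s, during which the arm holds its last target. There are 200 camera calls.

### The job

The carver has finished with the red and the green paint: stand each of these two bottles upright in the empty caddy pocket of its own colour, right down on the pocket's floor.

Things in the scene. Friction and masses are not known exactly. Their poses are not given: they have to be found in the camera images.
- paint_red: closed plastic paint bottle, red with a black cap, upright on the bare table: round body 38 mm across up to 78 mm high, then a shoulder and a 25 mm cap, 105 mm tall, about 90 g. Origin: centre of its underside, z up. Grip it about 60 mm up, fingers closing left-right (world y): row neighbours are 120 mm or more away centre to centre, the caddy begins at least 30 mm beyond the row.
- paint_green: the same bottle in green with a black cap: 38 mm across, 105 mm tall, origin at the centre of its underside, z up. It stands in the same left-right row in front of the robot, with a yellow and a white one of the same shape, in any order. Grip it likewise.
- pad_red: red pad on a pocket floor of the wooden caddy; that pocket's rim is red too. Origin: centre of the pad's top, 10 mm above the table, where a bottle's underside rests; x across the caddy, y along its row, z up. Pockets are open, square, 60 x 60 mm, with 8 mm walls rising 35 mm above the pad. Place with the fingers closing across the row (pad's x) and staying above the walls: the next pocket may be full.
- pad_green: green pad on a pocket floor of the same caddy, green rim; origin and axes as for the red pad. The fixed caddy is 76 x 280 mm, 45 mm high, with four pockets in a row, 68 mm centre to centre, in any colour order: the blue one already holds a blue bottle (same shape, 105 mm tall), the yellow one is empty.

How it is judged:
At the end, for the whole second after the job is handed in: The red bottle stands in the red pocket and the green bottle in the green pocket: each within 20 mm of its pad's centre, its underside within 10 mm of the pad's top, within 10 degrees (0.17 rad) of upright, let go and at rest (horizontal distance between paint_red and pad_red below 0.02 m and z of paint_red in the frame of pad_red between -0.01 and 0.01 m and angle between each of paint_red, paint_green's own z axis and vertical below 0.17 rad and linear speed of each of paint_red, paint_green below 0.03 m/s and horizontal distance between paint_green and pad_green below 0.02 m and z of paint_green in the frame of pad_green between -0.01 and 0.01 m); the robot touches nothing.
It also fails if it takes over 64 s, if anything falls off the work surface, if the arm or the gripper's body presses on something with over 40 N, if the wrist force passes 120 N, or if a joint passes its speed limit or range.

## Working session

There is one attempt and no reset: what is moved stays moved. The work goes in short steps, Python scripts to look and compute and a shell command to move; the robot and the scene stay as the last step left them, time stands still between calls to the robot, and variables do not carry over. Pictures are saved under pics/ and viewed, at most 10 in all, crops included, and the job is handed in when it is done.

```bash
mkdir -p pics
cat > h.py <<'E'
import numpy as np, cv2
from plant import telemetry, snapshot, ticket
def ray(s,px,z):
    K,R,t=map(np.array,(s["camera_matrix"],s["R"],s["t"]))
    d=R.T@np.linalg.solve(K,[px[0],px[1],1.]); c=-R.T@t
    return c+d*(z-c[2])/d[2]
E
python3 - <<'E'
from h import *
import pickle
for n in("scene","top"):
    s=snapshot(n); pickle.dump(s,open(n+".pkl","wb")); cv2.imwrite(f"pics/{n}0.png",s["frame"])
    R,t=np.array(s["R"]),np.array(s["t"]); print(n,(-R.T@t).round(3),R[2].round(2))
s=telemetry.sense();print(s["t"],s["ee_pos"],s["orientation"],s["gripper_width"])
E
```

```text
scene [1.131 0.392 0.971] [-0.51 -0.34 -0.79]
top [0.391 0.002 0.813] [ 0.18 -0.03 -0.98]
0.1 [ 0.22959036 -0.49924491  0.21790655] [ 9.76891930e-01  2.13732243e-01 -1.12302416e-05 -8.28154821e-04] 0.09282652656930364
```

View pics/scene0.png

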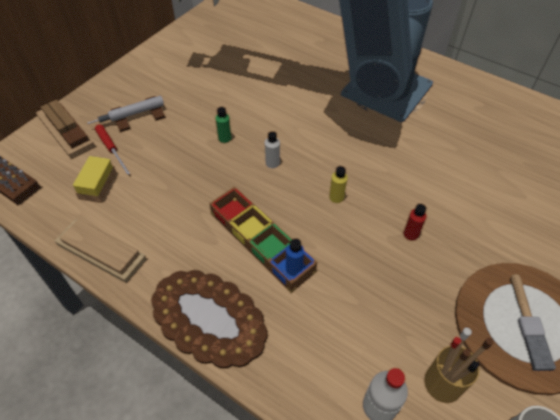

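View pics/top0.png

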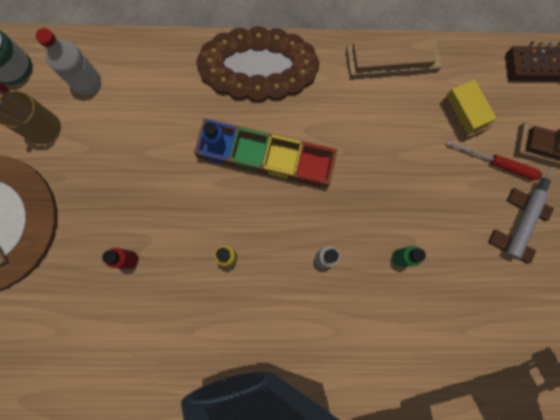

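The scene view shows the caddy in the order red, yellow, green, blue (with a bottle), and the row of bottles. In the top view, red is at about (120,258), green at (409,256), and the red and green pockets at about (315,165) and (250,148). I'll enlarge that area.

Run:
```python
from h import *
import pickle
f=pickle.load(open("top.pkl","rb"))["frame"]
a=cv2.resize(f[115:195,190:345],None,fx=5,fy=5,interpolation=cv2.INTER_CUBIC)
b=[cv2.resize(f[240:275,x:x+70],None,fx=5,fy=5,interpolation=cv2.INTER_CUBIC) for x in(90,375)]
b=np.hstack(b+[np.zeros((175,75,3),np.uint8)])
cv2.imwrite("pics/crop.png",np.vstack([a,b]))
```

```text
(no output)
```

View pics/crop.png

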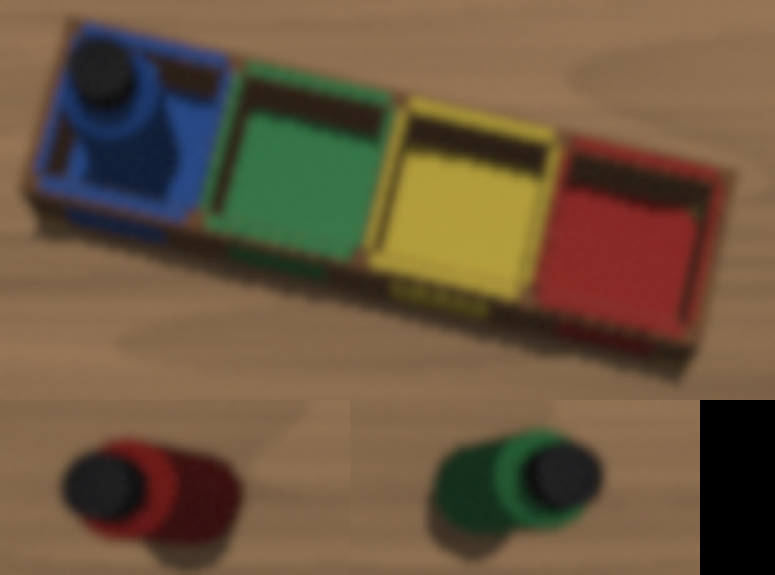

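The crop shows the caddy rim corners at about (72,18), (738,170), (692,348), (27,190). The red cap is at (103,487) and the green cap at (565,476), with the shoulders at (128,488) and (545,480).

Run:
```python
from h import *
import pickle
s=pickle.load(open("top.pkl","rb"))
c=[ray(s,(190+x/5,115+y/5),.045)[:2] for x,y in((72,18),(738,170),(692,348),(27,190))]
c=np.array(c); print(c.round(3),[np.linalg.norm(c[i]-c[i-1]).round(3) for i in range(4)])
m=c.mean(0); u=(c[0]+c[3]-c[1]-c[2]); u/=np.linalg.norm(u); print("centre",m.round(4),"rowdir",u.round(3),"deg from y",np.degrees(np.arctan2(-u[0],u[1])).round(1))
for n,k in(("blue",1.5),("green",.5),("yellow",-.5),("red",-1.5)): print(n,(m+u*k*.068).round(4))
for n,p,z in(("red cap",(110.6,257.4),.105),("red sh",(115.6,257.6),.078),("green cap",(418,255.2),.105),("green sh",(414,256),.078)): print(n,ray(s,p,z).round(4))
print(ray(s,(190+100/5,115+72/5),.105))
q=telemetry.sense()["orientation"]
from scipy.spatial.transform import Rotation as T
M=T.from_quat(q).as_matrix();print("tool y",M[:,1].round(3))
# second view check: reproject into scene
s2=pickle.load(open("scene.pkl","rb"))
for n,p,z in(("redcap",(420,210),.105),("greencap",(222,112),.105)): print(n,ray(s2,p,z).round(4))
```

```text
[[ 0.709  0.135]
 [ 0.647 -0.135]
 [ 0.573 -0.115]
 [ 0.636  0.151]] [np.float64(0.075), np.float64(0.277), np.float64(0.077), np.float64(0.273)]
centre [0.6416 0.009 ] rowdir [0.227 0.974] deg from y -13.1
blue [0.6647 0.1084]
green [0.6493 0.0422]
yellow [ 0.6338 -0.0241]
red [ 0.6184 -0.0903]
red cap [0.4259 0.2788 0.105 ]
red sh [0.4269 0.2804 0.078 ]
green cap [ 0.431  -0.2632  0.105 ]
green sh [ 0.4311 -0.2657  0.078 ]
[0.66320916 0.11371028 0.105     ]
tool y [ 0.418 -0.909 -0.002]
redcap [0.4366 0.2831 0.105 ]
greencap [ 0.4409 -0.2567  0.105 ]
```

Caddy measures about 76 x 275 mm, which fits the given sizes. Green bottle is at about (0.431,-0.265), red at (0.427,0.280). I start with green: move above it, then turn the fingers to world y.

```bash
python3 -m inch '[[0,0,-8,50,60,0,100],[0,0,-16,90,105,0,100],[0,0,-25,130,152,0,100],[0,0,-25,170,198,0,100],[0,0,-25,190,222,0,100],[0,0,-25,201,235,0,100],[0,0,-25,201,235,-30,100],[0,0,-25,201,235,-30,100]]' 20
python3 - <<'E'
from h import *
s=snapshot("top");cv2.imwrite("pics/t1.png",s["frame"])
s=snapshot("scene");cv2.imwrite("pics/s1.png",cv2.resize(s["frame"][40:200,130:330],None,fx=4,fy=3.75))
E
```

```text
t: 1.1
ee_pos: [0.4292, -0.264, 0.1867]
orientation: [1.0, -0.003, -0.002, -0.002]
wrist_force: [-1.0, 0.2, 0.0]
gripper_width: 0.0931
grip_force: 0.0
```

View pics/s1.png

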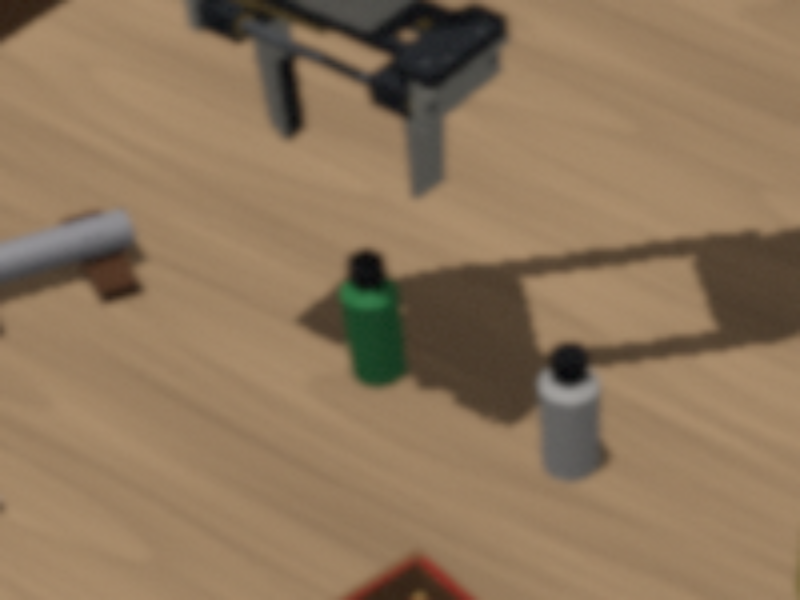

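The open fingers straddle the green bottle's cap (crop (367,260)) in line with world y. I descend and grip.

```bash
python3 -m inch '[[0,0,0,2,0,-50,100],[0,0,0,2,0,-95,100],[0,0,0,2,0,-125,100],[0,0,0,2,0,-141,100],[0,0,0,2,0,-141,15],[0,0,0,2,0,-141,15],[0,0,0,2,0,-141,15],[0,0,0,2,0,-141,15]]' 20; python3 -m inch '[[0,0,0,0,0,0,15],[0,0,0,0,0,0,15]]'
```

```text
t: 2.2
ee_pos: [0.4331, -0.2652, 0.0485]
orientation: [1.0, -0.003, 0.001, 0.001]
wrist_force: [0.2, 0.0, -0.3]
gripper_width: 0.0575
grip_force: 0.0
t: 2.45
ee_pos: [0.4328, -0.2648, 0.0478]
orientation: [1.0, -0.003, 0.0, 0.0]
wrist_force: [0.7, 0.5, -1.7]
gripper_width: 0.0374
grip_force: 17.7
```

```bash
python3 -m inch '[[0,0,0,0,0,20,15],[0,0,0,0,0,60,15],[0,0,0,0,0,100,15],[0,0,0,0,0,120,15],[0,0,8,12,17,120,15],[0,0,16,35,50,120,15],[0,0,24,60,86,120,15],[0,0,32,85,122,120,15]]' 20
python3 -m inch '[[0,0,8,25,36,0,15],[0,0,16,50,71,0,15],[0,0,24,75,107,0,15],[0,0,32,98,139,0,15],[0,0,38,114,162,0,15],[0,0,42,124,176,0,15],[0,0,45,131,185,0,15],[0,0,45,131,185,0,15]]'
python3 -m inch '[[0,0,0,0,0,0,15],[0,0,0,0,0,0,15]]'
python3 - <<'E'
from h import *
import pickle
s=snapshot("top");f=s["frame"]
s2=snapshot("scene");pickle.dump((s,s2),open("a.pkl","wb"))
cv2.imwrite("pics/g2.png",np.hstack([cv2.resize(s2["frame"][130:310,180:360],(600,600)),cv2.resize(f[90:290,190:260],(200,600))]))
print(telemetry.sense()["gripper_width"])
E
```

```text
t: 3.45
ee_pos: [0.5181, -0.1416, 0.1675]
orientation: [0.961, 0.275, -0.0, -0.0]
wrist_force: [-0.1, -0.2, -1.4]
gripper_width: 0.0378
grip_force: 19.9
t: 4.45
ee_pos: [0.6487, 0.0426, 0.1672]
orientation: [0.784, 0.621, -0.0, -0.0]
wrist_force: [-0.6, -0.5, -1.7]
gripper_width: 0.0373
grip_force: 19.9
t: 4.7
ee_pos: [0.6484, 0.0415, 0.1678]
orientation: [0.785, 0.62, -0.0, 0.0]
wrist_force: [0.1, 1.4, -1.1]
gripper_width: 0.0374
grip_force: 19.9
0.03785600519056734
```

View pics/g2.png

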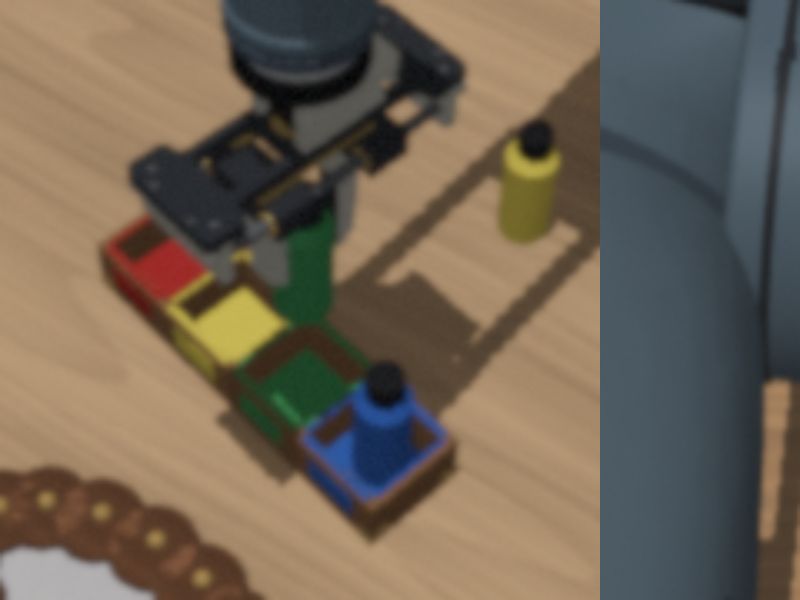

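The green bottle is held upright (underside at crop (302,310)) above the green pocket (rim centre about (305,378)). I check the pocket against this second view.

Run:
```python
from h import *
import pickle
s=pickle.load(open("a.pkl","rb"))[1]
K,R,t=map(np.array,(s["camera_matrix"],s["R"],s["t"]))
u=np.array([.227,.974]);v=np.array([.974,-.227]);m=np.array([.6416,.009])
for a,b in((-1,-1),(-1,1),(1,1),(1,-1)):
    X=R@np.r_[m+a*.14*u+b*.038*v,.045]+t; p=K@X/X[2]; print("corner",((p[0]-180)/.3).round(),((p[1]-130)/.3).round())
X=R@[.6484,.0415,.12-.011]+t;p=K@X/X[2];print("bottle foot",((p[:2]-[180,130])/.3).round())
```

```text
corner 183.0 183.0
corner 98.0 240.0
corner 373.0 508.0
corner 460.0 436.0
bottle foot [304. 309.]
```

Predicted corners match the picture to about 2 mm. I lower it.

```bash
python3 -m inch '[[0,0,0,1,1,-30,15],[0,0,0,1,1,-60,15],[0,0,0,1,1,-85,15],[0,0,0,1,1,-100,15],[0,0,0,1,1,-106,15],[0,0,0,1,1,-108,15],[0,0,0,1,1,-110,15],[0,0,0,1,1,-110,15]]'
python3 -m inch '[[0,0,0,0,0,0,15]]'
```

```text
t: 5.8
ee_pos: [0.6501, 0.0432, 0.0583]
orientation: [0.784, 0.62, 0.0, 0.0]
wrist_force: [0.2, 0.7, -1.0]
gripper_width: 0.0376
grip_force: 19.9
t: 5.92
ee_pos: [0.65, 0.0433, 0.0582]
orientation: [0.784, 0.62, 0.0, 0.0]
wrist_force: [-0.0, -0.5, -1.3]
gripper_width: 0.0376
grip_force: 19.9
```

```bash
python3 -m inch '[[0,0,0,0,0,-1,15],[0,0,0,0,0,-1,15],[0,0,0,0,0,-1,30],[0,0,0,0,0,-1,60],[0,0,0,0,0,-1,100],[0,0,0,0,0,-1,100],[0,0,0,0,0,-1,100]]'
python3 -m inch '[[0,0,0,0,0,20,100],[0,0,0,0,0,60,100],[0,0,0,0,0,110,100],[0,0,0,0,0,150,100],[0,0,-8,-20,20,150,100],[0,0,-16,-50,60,150,100],[0,0,-24,-85,105,150,100],[0,0,-34,-120,150,150,100]]'
python3 -m inch '[[0,0,-10,-25,30,0,100],[0,0,-20,-55,60,0,100],[0,0,-30,-83,78,0,100],[0,0,-40,-103,87,0,100],[0,0,-43,-103,87,0,100],[0,0,-43,-103,87,0,100],[0,0,-43,-103,87,0,100]]'
python3 - <<'E'
from h import *
s=snapshot("top");f=s["frame"]; s2=snapshot("scene")["frame"]
cv2.imwrite("pics/g3.png",np.hstack([cv2.resize(s2[150:300,190:340],(400,400)),cv2.resize(s2[140:260,340:460],(400,400))]))
E
```

```text
t: 6.8
ee_pos: [0.6496, 0.0433, 0.0564]
orientation: [0.784, 0.62, -0.0, -0.0]
wrist_force: [-0.2, -0.4, -0.5]
gripper_width: 0.0732
grip_force: 0.0
t: 7.8
ee_pos: [0.5286, 0.1943, 0.2066]
orientation: [0.933, 0.361, 0.0, -0.0]
wrist_force: [0.7, 0.5, 0.4]
gripper_width: 0.0931
grip_force: 0.0
t: 8.68
ee_pos: [0.4269, 0.2801, 0.2067]
orientation: [1.0, -0.002, 0.0, 0.0]
wrist_force: [0.2, -0.1, -1.0]
gripper_width: 0.0928
grip_force: 0.0
```

View pics/g3.png

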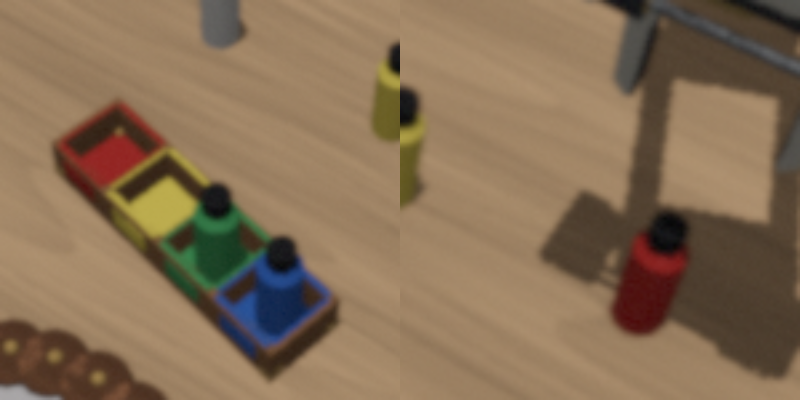

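Green stands upright in the green pocket (left crop (215,240)). The fingers straddle the red bottle (right crop, cap (668,232)). I descend and grip.

```bash
python3 -m inch '[[0,0,0,0,0,-50,100],[0,0,0,0,0,-100,100],[0,0,0,0,0,-140,100],[0,0,0,0,0,-159,100],[0,0,0,0,0,-159,15],[0,0,0,0,0,-159,15],[0,0,0,0,0,-159,15],[0,0,0,0,0,-159,15]]' 20; python3 -m inch '[[0,0,0,0,0,0,15],[0,0,0,0,0,0,15]]'
```

```text
t: 9.78
ee_pos: [0.4273, 0.2805, 0.0486]
orientation: [1.0, -0.003, 0.001, -0.0]
wrist_force: [-0.4, -0.7, 1.2]
gripper_width: 0.0578
grip_force: 0.0
t: 10.02
ee_pos: [0.4268, 0.2804, 0.0479]
orientation: [1.0, -0.003, 0.0, -0.0]
wrist_force: [-0.1, -0.8, -1.0]
gripper_width: 0.0376
grip_force: 19.9
```

```bash
python3 -m inch '[[0,0,0,0,0,20,15],[0,0,0,0,0,60,15],[0,0,0,0,0,100,15],[0,0,0,0,0,130,15],[0,0,8,10,-20,130,15],[0,0,16,30,-58,130,15],[0,0,24,51,-98,130,15],[0,0,32,71,-138,130,15]]' 20
python3 -m inch '[[0,0,8,20,-40,0,15],[0,0,16,41,-80,0,15],[0,0,24,61,-120,0,15],[0,0,32,82,-160,0,15],[0,0,38,100,-194,0,15],[0,0,42,113,-217,0,15],[0,0,45,121,-233,0,15],[0,0,45,121,-233,0,15]]'
python3 -m inch '[[0,0,0,0,0,0,15],[0,0,0,0,0,0,15]]'
python3 - <<'E'
from h import *
s2=snapshot("scene")["frame"]
cv2.imwrite("pics/g4.png",cv2.resize(s2[130:310,180:360],(600,600)))
E
```

```text
t: 11.02
ee_pos: [0.4981, 0.1411, 0.1776]
orientation: [0.961, 0.275, -0.0, -0.0]
wrist_force: [0.2, 0.1, -1.2]
gripper_width: 0.0378
grip_force: 19.9
t: 12.02
ee_pos: [0.6187, -0.0919, 0.177]
orientation: [0.785, 0.619, -0.0, -0.0]
wrist_force: [-0.7, -0.1, -0.1]
gripper_width: 0.0377
grip_force: 19.9
t: 12.28
ee_pos: [0.6183, -0.0897, 0.1777]
orientation: [0.784, 0.621, -0.0, -0.0]
wrist_force: [-0.5, 0.1, -1.0]
gripper_width: 0.0377
grip_force: 19.9
```

View pics/g4.png

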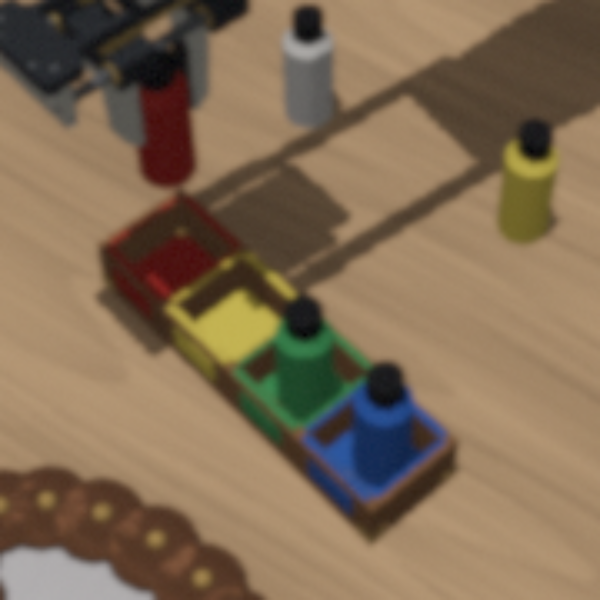

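The red bottle hangs upright (foot at (167,178)) above the red pocket (centre about (175,255)), and green stands well. I lower and release, then retreat.

```bash
python3 -m inch '[[0,0,0,0,0,-30,15],[0,0,0,0,0,-65,15],[0,0,0,0,0,-95,15],[0,0,0,0,0,-111,15],[0,0,0,0,0,-117,15],[0,0,0,0,0,-119,15],[0,0,0,0,0,-121,15],[0,0,0,0,0,-121,15]]'
python3 -m inch '[[0,0,0,0,0,0,15],[0,0,0,0,0,0,30],[0,0,0,0,0,0,60],[0,0,0,0,0,0,100],[0,0,0,0,0,0,100],[0,0,0,0,0,0,100]]'
python3 -m inch '[[0,0,0,0,0,20,100],[0,0,0,0,0,60,100],[0,0,0,0,0,110,100],[0,0,0,0,0,160,100],[0,0,0,-40,-40,160,100],[0,0,0,-80,-80,160,100],[0,0,0,-120,-120,160,100],[0,0,0,-120,-120,160,100]]'
python3 -m inch '[[0,0,0,0,0,0,100],[0,0,0,0,0,0,100]]'
python3 - <<'E'
from h import *
s2=snapshot("scene")["frame"]; f=snapshot("top")["frame"]
cv2.imwrite("pics/g5.png",np.hstack([cv2.resize(s2[170:300,190:320],(400,400)),cv2.resize(f[90:220,195:325],(400,400))]))
E
```

```text
t: 13.32
ee_pos: [0.6194, -0.0909, 0.0577]
orientation: [0.784, 0.62, 0.001, 0.001]
wrist_force: [0.5, 0.2, 2.1]
gripper_width: 0.0377
grip_force: 20.0
t: 14.08
ee_pos: [0.6186, -0.0907, 0.0564]
orientation: [0.784, 0.62, -0.0, -0.0]
wrist_force: [0.5, -0.7, 0.3]
gripper_width: 0.0731
grip_force: 0.0
t: 15.08
ee_pos: [0.4964, -0.2132, 0.2169]
orientation: [0.786, 0.618, -0.0, 0.0]
wrist_force: [-0.2, 0.8, -0.7]
gripper_width: 0.0932
grip_force: 0.0
t: 15.32
ee_pos: [0.4995, -0.2099, 0.2166]
orientation: [0.784, 0.621, 0.0, -0.0]
wrist_force: [-0.9, -0.7, -0.4]
gripper_width: 0.093
grip_force: 0.0
```

View pics/g5.png

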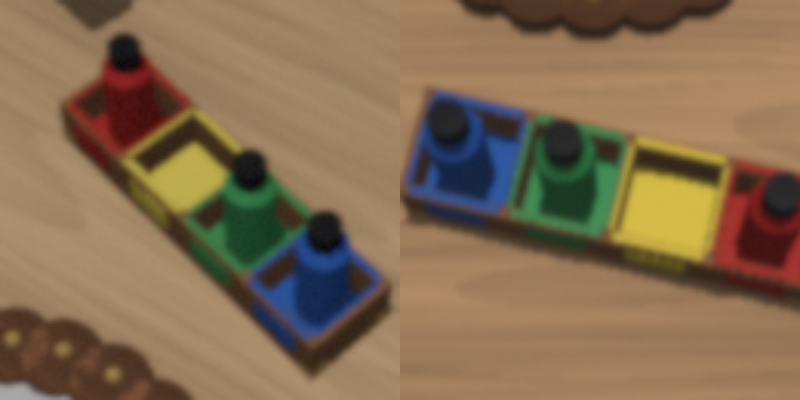

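Both views show the red bottle (left crop (127,95)) and the green bottle (248,210) upright and centred in their own pockets, and the gripper is clear.

```bash
python3 -c "
from plant import ticket
print(ticket.job_done())"
```

```text
the job is handed in; nothing more can be done
None
```

The red and green bottles stand upright and centred in the pockets of their own colours, with the gripper clear, and I handed the job in after about 15 s of robot time; no verdict came back.

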